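# Rock a battery pack into a monitor's sprung bay

### The arm

A 6-joint arm with a two-finger parallel gripper is mounted at the origin on the work surface. World frame = base frame: x ahead of the robot, y to its left, z up, the work surface at z = 0. Lengths are in mm, angles in rad, forces in N, time in s.
With the tool pointing down it reaches from about 300 to 775 mm from the base axis. Payload 14.6 kg.
Tool frame: the origin (TCP) lies on the front face of the gripper's body, between the roots of the fingers; the fingertips stand 97 mm ahead of it and the grasp point (between the pads) lies 78 mm ahead of it; z points along the fingers, y is the direction in which the jaws open and shut (so a half turn about z gives the same grasp; the last joint's range is limited). The gripper opens to 94 mm and grips with 3 to 60 N. Pads are 16 mm wide; open, the fingers measure 119 mm over their backs; the gripper's body (75 mm by 177 mm) begins 78 mm behind the grasp point.
Start: joints at [-1.306, 0.3, 1.521, -0, 1.321, -0.067], TCP at [179.153, -519.994, 302.646] pointing down, gripper open.
Joint ranges: [-3.03, 3.03], [-0.79, 2.21], [0.23, 2.52], [-1.04, 4.18], [0, 3.07], [-2.55, 2.55]. Speed limits (rad/s): [2.22, 2.22, 2.57, 3.14, 3.14, 3.14].

### API

Orientations are given as [roll, pitch, yaw] about the fixed x, y, z axes, in that order (R = Rz(yaw) Ry(pitch) Rx(roll)).
In Python, from cell import manip, eyes, finder gives the robot as it stands.
- The arm moves only by the tool drive_tool, never from a script. Its argument "rows" is a list of rows, each an object with "offset": the shift along the tool's x, y, z in mm, a list of three; "spin": the turn about the tool's z in degrees; "jaw": the finger opening in mm, from 0 to 94. In form: [{"offset": [dx, dy, dz], "spin": spin, "jaw": jaw}, ...]. A call has 1 to 20 rows; each row shifts and turns the commanded pose from where the row before left it, along the tool's axes as they then stand; what a row does not reach is not made up. A row lasts 1/10 s, in which the tool goes at most 50 mm and 8.59 degrees, less where a joint would pass 70% of its speed; a pose out of reach is approached as far as the arm can. A call is refused whole if a number of a shift passes 50 or a number of a turn 8.59, either way. A call with a gripper value outside its range is refused whole. The fingers move at their own pace and stop on an object; "force" is the grip in N (left out, the last holds). Time passes only in rows, so rows that do not move let the fingers close. It gives the time, the measured TCP pose, the force and the opening at its end, in the units of the state.
- manip.read_state(): the state, without advancing time (a new reading comes with each control period).
- eyes.camera(name): name is "side" or "top" or "wrist"; returns a dict with "color" (384x512x3 uint8, blue, green, red), "depth" (384x512 float32, mm along the optical axis (not along the pixel's ray), 0 where there is no reading), "vfov" (degrees; the focal length in pixels is half the picture's height over the tangent of half this angle, whatever the lens; pixels are square), "cx", "cy" (the principal point, pixels), "rvec" (rotation vector, rad) and "tvec" (3), from world to camera coordinates, as OpenCV has them. Camera axes: x right, y down, z forward; pixel columns grow to the right and rows downward; lengths in mm; the calibration is good to about 2 mm. A picture is of the moment at which its call begins.
- manip.sign_off(): hands the job in, once; it reports no verdict.
Trained networks look in the newest picture that a camera, given by its name, has taken for a name from the list of things; names that differ only in an ending like _2 or _b are one class to them, and where a whole thing is asked for, a point or a joint stands for the part that bears it (a point fixed in the world has none). Each returns a list of dicts, best first, with "p" (0 to 1); they miss things now and then, are a little off and sometimes report something else, mostly with a low value. They report only what shows in the picture. A call takes as long as a camera call.
- finder.find_in(camera, target): "uv" ([column, row] in pixels, amid what is visible of it).
The state is a dict: "clock": time; "joints": joint angles; "qd": joint speeds; "effort": joint torques, N m; "eef_pos": TCP position; "eef_rot": TCP orientation; "wrist_force": force on the tool from outside, world axes, zero at the start; "moment": the same for the moment, N m; "finger_gap": finger opening in mm.
Only numpy, scipy, OpenCV 4.12 (cv2) and the standard library are available. Lean on these libraries where they do the work, as an engineer would, in place of code of your own. Each camera call takes 0.05 s, during which the arm holds its last target. There are 200 camera calls.

### The job

Fit the loose battery pack into the empty bay in the upturned back of the white monitor: lift it, hold it tilted, put the end with the brass pads in first and push it against the sprung brass bar until the other end clears the bay's rim, then rock that end down until the pack lies flat and fully home, and let go. Be gentle: do not overload the sprung bar or force the pack against the case, and leave the other things on the bench where they are.

Things in the scene. Friction and masses are not known exactly. Their poses are not given: they have to be found in the camera images.
- battery: Grey rectangular battery pack, 70 (x) x 44 (y) x 40 (z) mm, 0.24 to 0.39 kg, lying loose on the bench. Origin: centre of its underside; z up. Two brass pads lie on its -x end and show on top at that end; a dark rubber strip crosses the top at the +x end.
- pad_end (a point): Middle of the lower edge of the battery's brass-pad end (35 mm along -x from the battery's origin).
- monitor: White monitor casing lying on its face, fixed, 240 (x) x 180 (y) x 85 (z) mm, grey handle at +x, green band. Origin: centre of its underside; z up. In its top is a 12 mm deep bay, from x = -42 to +35 and y = -23 to +23 mm (1 mm to spare beside the battery), rim chamfered 1.5 mm. The battery's plain end finally sits behind the x = +35 wall. Corner feet 3 mm high on top.
- bay (a point): Point on the bay floor, 73 mm above the bench, straight above the monitor's origin, where the battery's origin lies when home; axes as the monitor's, and the battery's axes then point the same way (brass pads to -x). The home battery stands 28 mm above the casing's top. Pressing the battery on the casing with up to 20 N does no harm.
- contact_bar: Sprung, smooth and slippery round brass bar, 8 mm thick, 34 mm long (y), at the -x end of the bay. Origin: its middle, 7 mm above the bay floor, at monitor x = -36 mm when untouched: the bay is then 3 mm too short for the battery. It slides to -x by at most 8 mm, yields at 3 N plus 3 N per mm, so pushes back with 12 N when the battery is home; over 20 N damages it.
- adapter: Bystander: black power adapter with a white label, 95 x 48 x 30 mm, no brass pads. Origin: centre of its underside.
- weight: Bystander: steel test weight with a knob, 40 mm across, 58 mm tall. Origin: centre of its underside.
- chamber: Bystander: clear open-topped box, 100 x 100 x 90 mm. Origin: centre of its underside.
- driver: Bystander: screwdriver 170 mm long lying on the bench. Origin: centre of its underside.

How it is judged (in metres and radians):
On the way, in this order (a step that is already met when the one before it is completed fails the run):
1. the battery is lifted off the bench (height (world z) of battery above 0.05 m), for 0.2 s.
2. the tilted battery pushes in the sprung bar with its brass-pad end (contact force between battery and contact_bar above 5 N and angle between battery's own z axis and vertical above 0.05 rad and distance between pad_end and contact_bar below 0.02 m), for 0.1 s.
At the end, for the whole second after the job is handed in: The battery lies flat (within 2 degrees) on the bay floor (within 2 mm), within 2.5 mm of its home place, brass pads pressed by the sprung bar with more than 5 N, at rest and let go (x of battery in the frame of bay between -0.0025 and 0.0025 m and y of battery in the frame of bay between -0.0025 and 0.0025 m and z of battery in the frame of bay between -0.002 and 0.002 m and angle between battery's own z axis and vertical below 0.035 rad and distance between pad_end and contact_bar below 0.02 m and contact force between battery and contact_bar above 5 N and linear speed of battery below 0.01 m/s); the robot touches nothing.
It fails at once if the sprung bar is overloaded (more than 20 N) (contact force between anything else and contact_bar above 20 N).
It fails at once if the battery is forced or dropped against the monitor (more than 60 N, all contacts added up, the 12 to 15 N of the sprung bar and of the wall opposite included) (contact force between battery and monitor above 60 N).
It fails at once if another thing on the bench is moved more than 20 mm (distance of any of adapter, weight, chamber, driver from where it was at the start of the episode above 0.02 m).
It also fails if it takes over 64 s, if anything falls off the work surface, if the arm or the gripper's body presses on something with over 40 N, if the wrist force passes 120 N, or if a joint passes its speed limit or range.

## Working session

There is one attempt and no reset: what is moved stays moved. The work goes in short steps, Python scripts to look and compute and a tool call to move; the robot and the scene stay as the last step left them, time stands still between calls to the robot, and variables do not carry over. Pictures are saved under pics/ and viewed, about 8 in all and at most 12, crops included, and the job is handed in when it is done.

Besides the shell and the picture viewer there is one more tool, called after ">>>" by a JSON object that holds its "method" and its "body". drive_tool: Moves the arm, as the interface text tells. Its arguments: {"type":"object","properties":{"rows":{"type":"array","items":{"type":"object","properties":{"offset":{"type":"array","items":{"type":"number"}},"spin":{"type":"number"},"jaw":{"type":"number"}}}},"force":{"type":"number"}},"required":["rows"]}

```bash
ls; mkdir -p pics
cat > h.py <<'E'
import numpy as np, cv2
from cell import manip, eyes, finder
from scipy.spatial.transform import Rotation as Ro
def cam(n):
    c=eyes.camera(n); c['f']=c['color'].shape[0]/2/np.tan(np.radians(c['vfov'])/2)
    c['R']=cv2.Rodrigues(np.array(c['rvec'],float))[0]; c['t']=np.array(c['tvec'],float).ravel(); return c
def cloud(c):
    d=c['depth']; v,u=np.mgrid[:d.shape[0],:d.shape[1]]
    P=np.stack([(u-c['cx'])/c['f']*d,(v-c['cy'])/c['f']*d,d],-1)
    W=(P-c['t'])@c['R']; W[d<=0]=np.nan; return W
def show(): 
    s=manip.read_state(); print({k:np.round(s[k],3).tolist() for k in('clock','joints','eef_pos','eef_rot','wrist_force','moment','finger_gap')})
E
python3 - <<'E'
from h import *
show()
ims=[]
for n in('top','side','wrist'):
    c=cam(n);W=cloud(c);np.savez('/tmp/%s.npz'%n,W=W,col=c['color'],depth=c['depth'])
    print(n,c['f'],c['cx'],c['cy'],(-c['R'].T@c['t']).round())
    for t in('battery','pad_end','monitor','bay','contact_bar','adapter','weight','chamber','driver'):
        try:
            for r in finder.find_in(n,t)[:2]:
                u,v=map(int,np.round(r['uv'])); print(n,t,round(r['p'],2),(u,v),W[min(v,383),min(u,511)].round())
        except Exception as e: print(t,e)
    ims.append(c['color'])
cv2.imwrite('pics/a.png',cv2.resize(ims[0],(800,600)))
cv2.imwrite('pics/b.png',np.hstack(ims[1:])[:, :] if 0 else cv2.resize(np.hstack(ims[1:]),(800,300)))
E
```

```text
pics
{'clock': 0.0, 'joints': [-1.306, 0.3, 1.522, 0.0, 1.321, -0.067], 'eef_pos': [179.122, -519.854, 302.086], 'eef_rot': [-3.14, -0.0, 0.332], 'wrist_force': [-0.01, 0.105, 0.459], 'moment': [0.002, -0.006, 0.045], 'finger_gap': 93.654}
top 359.8589397735302 252.8984240456956 193.73458056093682 [ 461.    6. 1103.]
top battery 0.87 (314, 150) [ 646. -144.   40.]
top pad_end 0.57 (312, 148) [ 652. -138.   40.]
top pad_end 0.22 (114, 155) [632. 470.   6.]
top monitor 0.7 (207, 190) [522. 167.  74.]
top bay 0.84 (210, 190) [522. 159.  70.]
top contact_bar 0.7 (207, 190) [522. 167.  74.]
top adapter 0.88 (307, 197) [ 507. -124.   34.]
top weight 0.66 (356, 188) [ 534. -264.   53.]
top weight 0.57 (307, 197) [ 507. -124.   34.]
top chamber 0.57 (111, 156) [629. 479.   5.]
top driver 0.86 (408, 239) [ 387. -421.   28.]
side 490.2424793824561 253.12296478269258 195.9804227677789 [ 453. 1335.  855.]
side battery 0.81 (223, 183) [ 646. -125.   34.]
side pad_end 0.85 (227, 184) [ 632. -123.   32.]
side monitor 0.6 (259, 232) [508. 237.  84.]
side bay 0.67 (257, 229) [514. 222.  84.]
side adapter 0.8 (264, 190) [ 505. -103.   20.]
side weight 0.66 (222, 184) [ 650. -125.   31.]
side weight 0.61 (259, 169) [ 527. -252.   22.]
side chamber 0.96 (210, 301) [610. 505.  80.]
side driver 0.46 (301, 153) [ 368. -415.    8.]
wrist 305.82963494641405 258.70505374473885 191.7539303179996 [ 254. -493.  386.]
wrist driver 0.7 (238, 8) [ 339. -440.   25.]
```

View pics/a.png

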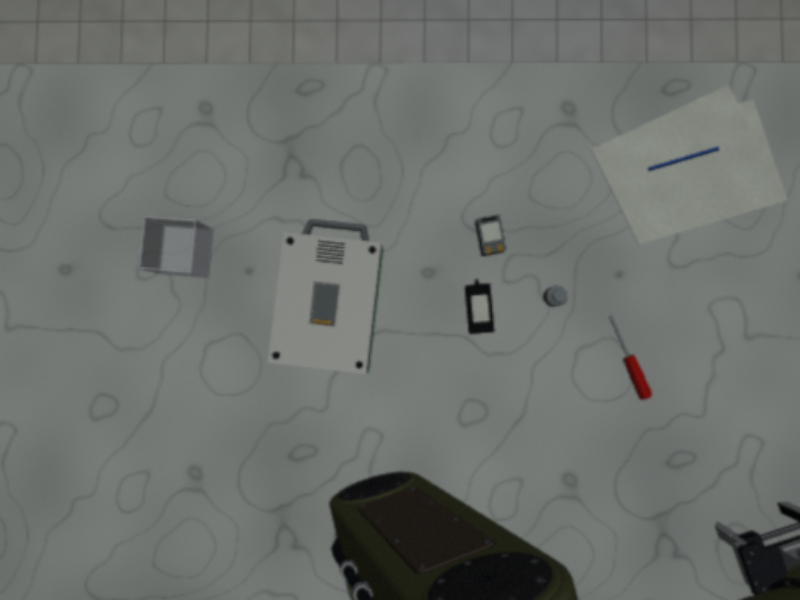

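Run:
```python
from h import *
d=np.load('/tmp/top.npz');W=d['W'];col=d['col']
def rect(name,lo,hi,zlo,zhi):
    m=(W[...,0]>lo[0])&(W[...,0]<hi[0])&(W[...,1]>lo[1])&(W[...,1]<hi[1])&(W[...,2]>zlo)&(W[...,2]<zhi)
    r=cv2.minAreaRect(W[m][:,:2].astype(np.float32)); print(name,m.sum(),r,np.median(W[m][:,2]))
rect('bat',(560,-220),(720,-70),30,55)
rect('adapter',(400,-220),(575,-60),22,40)
rect('mon',(300,20),(750,320),76,100)
rect('bay',(440,110),(600,220),65,78)
```

```text
bat 364 ((648.4102783203125, -143.1417694091797), (70.5001449584961, 44.728363037109375), 10.813961029052734) 40.317084559805174
adapter 512 ((507.7161865234375, -123.3772201538086), (94.58038330078125, 48.32282638549805), 5.837181568145752) 29.9699033392617
mon 4963 ((513.1207275390625, 165.74783325195312), (180.6826171875, 240.1271514892578), 84.15982818603516) 85.04461951311616
bay 378 ((509.6382141113281, 167.21087646484375), (45.117950439453125, 77.19915771484375), 84.04718017578125) 73.50497074763632
```

The picture (800x600) shows the battery at (490,235) with its pads toward the robot. The adapter is at (480,307), and the monitor is around (327,300) with its handle up and the bar at (321,322). The rectangle fits agree: battery yaw is about +10.8° and monitor yaw about -5.9°.

>>> {"method": "drive_tool", "body": {"rows": [{"offset": [27, -12, 0], "jaw": 94}, {"offset": [27, -12, 0], "jaw": 94}, {"offset": [27, -12, 0], "jaw": 94}, {"offset": [27, -12, 0], "jaw": 94}, {"offset": [27, -12, 0], "jaw": 94}, {"offset": [27, -12, 0], "jaw": 94}, {"offset": [27, -12, 0], "jaw": 94}, {"offset": [27, -12, 0], "jaw": 94}, {"offset": [27, -12, 0], "jaw": 94}, {"offset": [27, -12, 0], "jaw": 94}, {"offset": [27, -12, 0], "jaw": 94}, {"offset": [27, -12, 0], "jaw": 94}, {"offset": [27, -12, 0], "jaw": 94}, {"offset": [27, -12, 0], "jaw": 94}, {"offset": [27, -12, 0], "jaw": 94}, {"offset": [27, -12, 0], "jaw": 94}, {"offset": [27, -12, 0], "jaw": 94}, {"offset": [27, -12, 0], "jaw": 94}]}}

```text
validation failed for argument at $.ro...
```

>>> {"method": "drive_tool", "body": {"rows": [{"offset": [0, 0, 0], "spin": 8.2, "jaw": 94}, {"offset": [0, 0, 0], "spin": 0, "jaw": 94}, {"offset": [0, 0, 0], "spin": 0, "jaw": 94}]}}

```text
clock: 1.8
eef_pos: [179.1, -520.0, 302.6]
eef_rot: [-3.142, 0.0, 0.192]
wrist_force: [0.2, -0.2, 0.6]
finger_gap: 94.1
```

```bash
cat >> h.py <<'E'
def rect(W,lo,hi,zlo,zhi):
    m=(W[...,0]>lo[0])&(W[...,0]<hi[0])&(W[...,1]>lo[1])&(W[...,1]<hi[1])&(W[...,2]>zlo)&(W[...,2]<zhi)
    r=cv2.minAreaRect(W[m][:,:2].astype(np.float32)); print(m.sum(),np.round(r[0],1),np.round(r[1],1),round(r[2],2),np.median(W[m][:,2]).round(1)); return r
def totool(d):
    R=Ro.from_euler('xyz',manip.read_state()['eef_rot']).as_matrix(); return R.T@np.array(d,float)
E
python3 - <<'E'
from h import *
show()
c=cam('wrist');W=cloud(c);cv2.imwrite('pics/c.png',c['color'])
r=rect(W,(580,-210),(720,-80),32,50)
a=np.radians(r[2]); g=np.r_[np.array(r[0])+20*np.array([np.cos(a),np.sin(a)]),113]
if r[1][0]>r[1][1]: print(g,totool(g-manip.read_state()['eef_pos']))
E
```

```text
{'clock': 1.8, 'joints': [-1.306, 0.3, 1.521, -0.0, 1.321, 0.073], 'eef_pos': [179.145, -519.992, 302.633], 'eef_rot': [-3.142, 0.0, 0.192], 'wrist_force': [0.188, -0.248, 0.622], 'moment': [0.044, 0.021, 0.03], 'finger_gap': 94.062}
0 [0. 0.] [0. 0.] 0.0 nan
  return _methods._mean(a, axis=axis, dtype=dtype,
  ret = ret.dtype.type(ret / rcount)
```

>>> {"method": "drive_tool", "body": {"rows": [{"offset": [25, -15.5, 0], "spin": 0, "jaw": 94}, {"offset": [25, -15.5, 0], "spin": 0, "jaw": 94}, {"offset": [25, -15.5, 0], "spin": 0, "jaw": 94}, {"offset": [25, -15.5, 0], "spin": 0, "jaw": 94}, {"offset": [25, -15.5, 0], "spin": 0, "jaw": 94}, {"offset": [25, -15.5, 0], "spin": 0, "jaw": 94}, {"offset": [25, -15.5, 0], "spin": 0, "jaw": 94}, {"offset": [25, -15.5, 0], "spin": 0, "jaw": 94}, {"offset": [25, -15.5, 0], "spin": 0, "jaw": 94}, {"offset": [25, -15.5, 0], "spin": 0, "jaw": 94}, {"offset": [25, -15.5, 0], "spin": 0, "jaw": 94}, {"offset": [25, -15.5, 0], "spin": 0, "jaw": 94}, {"offset": [25, -15.5, 0], "spin": 0, "jaw": 94}, {"offset": [25, -15.5, 0], "spin": 0, "jaw": 94}, {"offset": [25, -15.5, 0], "spin": 0, "jaw": 94}, {"offset": [25, -15.5, 0], "spin": 0, "jaw": 94}, {"offset": [25, -15.5, 0], "spin": 0, "jaw": 94}, {"offset": [25, -15.5, 0], "spin": 0, "jaw": 94}, {"offset": [0, 0, 0], "spin": 0, "jaw": 94}, {"offset": [0, 0, 0], "spin": 0, "jaw": 94}]}}

```text
clock: 3.85
eef_pos: [568.9, -161.4, 302.3]
eef_rot: [-3.141, 0.001, 0.192]
wrist_force: [-0.0, -0.0, 0.4]
finger_gap: 93.9
```

Run:
```python
from h import *
show()
c=cam('wrist');W=cloud(c);cv2.imwrite('pics/c.png',c['color'])
r=rect(W,(580,-210),(720,-80),32,50)
a=np.radians(r[2]); g=np.r_[np.array(r[0])+20*np.array([np.cos(a),np.sin(a)]),113]
print(g,totool(g-manip.read_state()['eef_pos']))
```

```text
{'clock': 3.85, 'joints': [-0.338, 0.393, 1.397, -0.0, 1.352, 1.041], 'eef_pos': [568.865, -161.351, 302.337], 'eef_rot': [-3.141, 0.001, 0.192], 'wrist_force': [-0.037, -0.021, 0.44], 'moment': [0.012, -0.011, 0.007], 'finger_gap': 93.948}
2699 [ 645.8 -143.2] [69.5 43.6] 11.7 41.2
[ 665.3373315  -139.14378047  113.        ] [ 99.40863718  -3.95294222 189.47059532]
```

View pics/c.png

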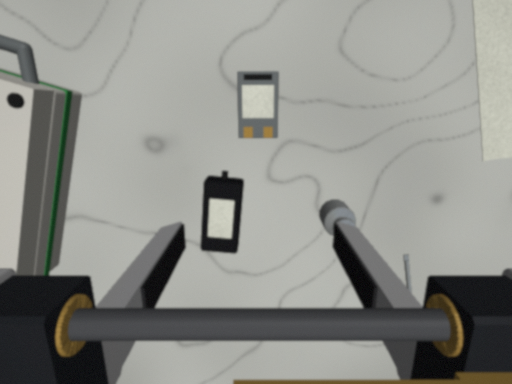

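The wrist view shows the battery at (257,105), with its pads at the bottom (258,132) and its strip at the top, square with the tool. The adapter is at (222,213) and out of the way.

>>> {"method": "drive_tool", "body": {"rows": [{"offset": [25, -1, 20], "spin": -0.5, "jaw": 94}, {"offset": [25, -1, 20], "spin": 0, "jaw": 94}, {"offset": [25, -1, 20], "spin": 0, "jaw": 94}, {"offset": [25.5, -1, 20], "spin": 0, "jaw": 94}, {"offset": [0, 0, 25], "spin": 0, "jaw": 94}, {"offset": [0, 0, 25], "spin": 0, "jaw": 94}, {"offset": [0, 0, 25], "spin": 0, "jaw": 94}, {"offset": [0, 0, 15], "spin": 0, "jaw": 94}, {"offset": [0, 0, 10], "spin": 0, "jaw": 94}, {"offset": [0, 0, 9], "spin": 0, "jaw": 94}, {"offset": [0, 0, 0], "spin": 0, "jaw": 94}, {"offset": [0, 0, 0], "spin": 0, "jaw": 94}]}}

```text
clock: 5.1
eef_pos: [666.9, -138.2, 114.4]
eef_rot: [3.141, -0.001, 0.197]
wrist_force: [0.7, 0.4, -0.2]
finger_gap: 94.1
```

>>> {"method": "drive_tool", "body": {"rows": [{"offset": [0, 0, 0], "spin": 0, "jaw": 60}, {"offset": [0, 0, 0], "spin": 0, "jaw": 50}, {"offset": [0, 0, 0], "spin": 0, "jaw": 40}, {"offset": [0, 0, 0], "spin": 0, "jaw": 40}, {"offset": [0, 0, 0], "spin": 0, "jaw": 40}, {"offset": [0, 0, 0], "spin": 0, "jaw": 40}, {"offset": [0, 0, 0], "spin": 0, "jaw": 40}, {"offset": [0, 0, 0], "spin": 0, "jaw": 40}], "force": 5}}

```text
clock: 5.9
eef_pos: [666.7, -138.2, 113.7]
eef_rot: [3.141, -0.0, 0.197]
wrist_force: [0.5, -1.6, 0.5]
finger_gap: 44.3
```

>>> {"method": "drive_tool", "body": {"rows": [{"offset": [-1.5, 0, -2.2], "spin": 0, "jaw": 40}, {"offset": [-1.6, 0, -2.2], "spin": 0, "jaw": 40}, {"offset": [-1.7, 0, -2.1], "spin": 0, "jaw": 40}, {"offset": [-1.7, 0, -2], "spin": 0, "jaw": 40}, {"offset": [-1.8, 0, -1.9], "spin": 0, "jaw": 40}, {"offset": [-1.8, 0, -1.9], "spin": 0, "jaw": 40}, {"offset": [0, 0, 0], "spin": 0, "jaw": 40}, {"offset": [0, 0, 0], "spin": 0, "jaw": 40}], "force": 5}}

```text
clock: 6.7
eef_pos: [656.8, -140.1, 126.0]
eef_rot: [3.142, -0.0, 0.197]
wrist_force: [-0.4, -0.2, -2.3]
finger_gap: 44.0
```

Run:
```python
from h import *
show()
c=cam('side');W=cloud(c);np.save('/tmp/s.npy',W)
w=cam('wrist');
a=cv2.resize(c['color'][130:230,160:300],None,fx=4,fy=4,interpolation=2)
cv2.imwrite('pics/d.png',np.hstack([a[:384],w['color']])[:, -1072:] if 0 else cv2.resize(np.hstack([a[:384],w['color']]),(800,286)))
Ww=cloud(w); rect(Ww,(560,-190),(640,-110),20,60)
```

```text
{'clock': 6.7, 'joints': [-0.265, 0.743, 1.285, -0.0, 1.114, 1.109], 'eef_pos': [656.753, -140.112, 126.031], 'eef_rot': [3.142, -0.0, 0.197], 'wrist_force': [-0.404, -0.167, -2.264], 'moment': [-0.043, -0.035, -0.003], 'finger_gap': 44.029}
2350 [ 600.2 -144. ] [49.3 80.7] 88.23 46.4
```

View pics/d.png

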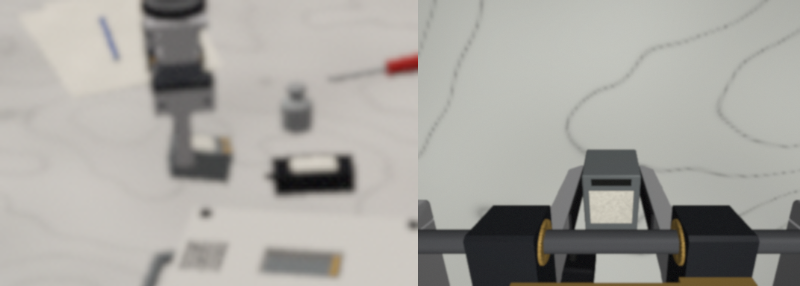

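The side crop shows the pack in the jaws with its pad end down. In the wrist view its plain end and label are at about (257,277), with the end face visible, so it is tilted. I'll firm the grip and lift.

>>> {"method": "drive_tool", "body": {"rows": [{"offset": [0, 0, 0], "spin": 0, "jaw": 40}, {"offset": [0, 0, 0], "spin": 0, "jaw": 40}, {"offset": [0, 0, 0], "spin": 0, "jaw": 40}, {"offset": [0, 0, -5], "spin": 0, "jaw": 40}, {"offset": [0, 0, -10], "spin": 0, "jaw": 40}, {"offset": [0, 0, -20], "spin": 0, "jaw": 40}, {"offset": [0, 0, -20], "spin": 0, "jaw": 40}, {"offset": [0, 0, -20], "spin": 0, "jaw": 40}, {"offset": [0, 0, -20], "spin": 0, "jaw": 40}, {"offset": [0, 0, -20], "spin": 0, "jaw": 40}, {"offset": [0, 0, -15], "spin": 0, "jaw": 40}, {"offset": [0, 0, 0], "spin": 0, "jaw": 40}, {"offset": [0, 0, 0], "spin": 0, "jaw": 40}, {"offset": [0, 0, 0], "spin": 0, "jaw": 40}], "force": 30}}

```text
clock: 8.2
eef_pos: [656.5, -140.1, 254.6]
eef_rot: [-3.141, 0.002, 0.197]
wrist_force: [0.4, 0.3, -4.1]
finger_gap: 43.7
```

```bash
cat >> h.py <<'E'
def tooltip_cloud(c):
    s=manip.read_state(); R=Ro.from_euler('xyz',s['eef_rot']).as_matrix(); return (cloud(c)-s['eef_pos'])@R
E
python3 - <<'E'
from h import *
show()
w=cam('wrist');T=tooltip_cloud(w)
# tool frame: print profile along column 257, rows
for v in range(190,310,5): print(v,T[v,255:262].mean(0).round(1))
m=(np.abs(T[...,1])<18)
v,u=np.mgrid[:384,:512]; sel=(v>245)&(v<300)&(u>235)&(u<282)
P=T[sel]; P=P[~np.isnan(P[:,0])]
A=np.c_[P[:,:2],np.ones(len(P))]; k=np.linalg.lstsq(A,P[:,2],rcond=None)[0]; print('slope deg x,y',np.degrees(np.arctan(k[:2])),'res',(A@k-P[:,2]).std())
cv2.imwrite('pics/e.png',w['color'])
E
```

```text
{'clock': 8.2, 'joints': [-0.265, 0.612, 1.185, -0.0, 1.346, 1.109], 'eef_pos': [656.458, -140.062, 254.616], 'eef_rot': [-3.141, 0.002, 0.197], 'wrist_force': [0.406, 0.321, -4.056], 'moment': [0.019, -0.125, 0.016], 'finger_gap': 43.713}
190 [-14.5  -2.2 253.7]
195 [-20.4  -2.2 253.4]
200 [ 18.7  -1.7 109.7]
205 [ 17.4  -1.6 103.2]
210 [16.3 -1.6 96.6]
215 [15.  -1.6 91.2]
220 [13.9 -1.6 85.6]
225 [12.8 -1.6 80.7]
230 [11.6 -1.5 76.1]
235 [10.3 -1.5 72.3]
240 [ 7.5 -1.5 71.9]
245 [ 4.5 -1.5 71.9]
250 [ 0.9 -1.5 73. ]
255 [-2.6 -1.5 73.8]
260 [-6.  -1.5 74.1]
265 [-9.5 -1.6 74.7]
270 [-13.7  -1.6  76.4]
275 [-17.   -1.6  76.4]
280 [-21.3  -1.6  78. ]
285 [nan nan nan]
290 [-29.1  -1.6  79.4]
295 [-33.3  -1.6  80.5]
300 [-37.8  -1.6  81.8]
305 [nan nan nan]
slope deg x,y [-12.21094781   0.03287184] res 0.5216792028847456
```

View pics/e.png

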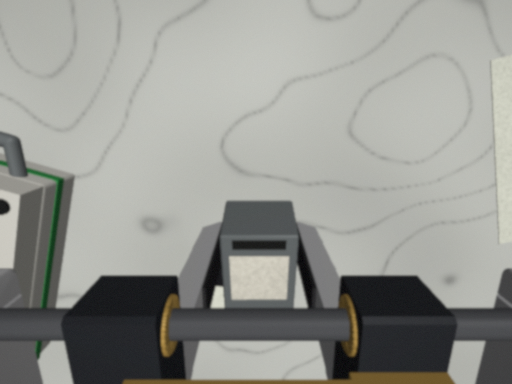

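The battery is held at about 12.5° tilt and centred. In the wrist view its strip is at (258,245) and its plain end face at (259,218). Next, carry it to the bay and look there with the same camera.

>>> {"method": "drive_tool", "body": {"rows": [{"offset": [-5, -12, -8], "spin": 0, "jaw": 40}, {"offset": [-11.5, -25.2, -7], "spin": 0, "jaw": 40}, {"offset": [-11.5, -25.2, -7], "spin": 0, "jaw": 40}, {"offset": [-11.5, -25.2, -7], "spin": 0, "jaw": 40}, {"offset": [-11.5, -25.2, -7], "spin": 0, "jaw": 40}, {"offset": [-11.5, -25.2, -7], "spin": 0, "jaw": 40}, {"offset": [-11.5, -25.2, -7], "spin": 0, "jaw": 40}, {"offset": [-11.5, -25.2, -7], "spin": 0, "jaw": 40}, {"offset": [-11.5, -25.2, -5], "spin": 0, "jaw": 40}, {"offset": [-11.5, -25.2, -5], "spin": 0, "jaw": 40}, {"offset": [-11.5, -25.2, -4], "spin": 0, "jaw": 40}, {"offset": [-11.5, -25.2, -4], "spin": 0, "jaw": 40}, {"offset": [-11.5, -25.2, 0], "spin": 0, "jaw": 40}, {"offset": [-11.5, -25.2, 0], "spin": 0, "jaw": 40}, {"offset": [-6, -13, 0], "spin": 0, "jaw": 40}, {"offset": [0, 0, 0], "spin": 5.7, "jaw": 40}, {"offset": [0, 0, 0], "spin": 5.7, "jaw": 40}, {"offset": [0, 0, 0], "spin": 5.7, "jaw": 40}, {"offset": [0, 0, 0], "spin": 0, "jaw": 40}, {"offset": [0, 0, 0], "spin": 0, "jaw": 40}]}}

```text
clock: 10.25
eef_pos: [430.1, 174.1, 331.0]
eef_rot: [-3.142, -0.0, -0.098]
wrist_force: [-0.2, 0.0, -3.0]
finger_gap: 43.7
```

Run:
```python
from h import *
show()
w=cam('wrist');T=tooltip_cloud(w);W=cloud(w)
np.savez('/tmp/bay.npz',T=T,W=W,col=w['color'],depth=w['depth'])
r=rect(W,(440,110),(590,230),66,79)
s=manip.read_state()
print('in tool',totool(np.r_[r[0],73]-s['eef_pos']))
for n in('contact_bar','bay'): print(n,finder.find_in('wrist',n)[:2])
cv2.imwrite('pics/f.png',w['color'])
for v in range(190,310,10): print(v,T[v,255:262].mean(0).round(1))
```

```text
{'clock': 10.25, 'joints': [0.306, 0.083, 1.712, -0.0, 1.346, 1.975], 'eef_pos': [430.074, 174.125, 331.033], 'eef_rot': [-3.142, -0.0, -0.098], 'wrist_force': [-0.174, 0.03, -2.955], 'moment': [0.032, 0.0, -0.006], 'finger_gap': 43.713}
3019 [507.  165.7] [46.2 77.3] 84.22 74.4
in tool [ 77.33566926   0.78751703 258.00426757]
contact_bar [{'uv': [261.2, 139.3], 'p': 0.61}]
bay [{'uv': [260.7, 96.3], 'p': 0.72}]
190 [-12.5  -1.9 245. ]
200 [ 18.3  -1.4 109.8]
210 [15.9 -1.4 96.7]
220 [13.4 -1.3 86. ]
230 [11.3 -1.3 75.9]
240 [ 7.3 -1.3 71.6]
250 [ 0.5 -1.3 72.9]
260 [-6.3 -1.3 74.1]
270 [-13.6  -1.3  75.7]
280 [-21.4  -1.3  77.6]
290 [-29.6  -1.4  79.6]
300 [-38.2  -1.4  81.8]
```

View pics/f.png

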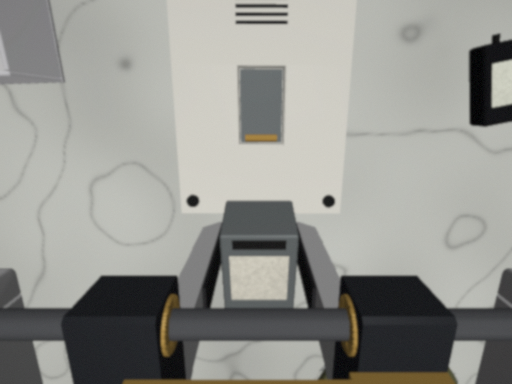

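The wrist view shows the bay at x 238–285, y 65–144, with the bar at (261,138). The held pack is centred at about column 259. I'll drop down for a close relative check of sideways alignment.

>>> {"method": "drive_tool", "body": {"rows": [{"offset": [0, 0.4, 15], "spin": 0.25, "jaw": 40}, {"offset": [0, 0, 25], "spin": 0, "jaw": 40}, {"offset": [0, 0, 25], "spin": 0, "jaw": 40}, {"offset": [0, 0, 20], "spin": 0, "jaw": 40}, {"offset": [0, 0, 15], "spin": 0, "jaw": 40}, {"offset": [0, 0, 0], "spin": 0, "jaw": 40}, {"offset": [0, 0, 0], "spin": 0, "jaw": 40}]}}

```text
clock: 11.1
eef_pos: [430.4, 173.8, 231.5]
eef_rot: [-3.142, -0.0, -0.105]
wrist_force: [0.0, 0.1, -3.2]
finger_gap: 44.1
```

Run:
```python
from h import *
show(); s=manip.read_state()
w=cam('wrist');T=tooltip_cloud(w);W=cloud(w)
r=rect(W,(440,110),(590,230),66,79.5)
print('bay in tool',totool(np.r_[r[0],73]-s['eef_pos']))
g=cv2.cvtColor(w['color'],cv2.COLOR_BGR2GRAY)
cv2.imwrite('pics/g.png',w['color'])
for v in list(range(40,150,20))+[240,250,262]:
    row=cv2.GaussianBlur(g,(1,5),0)[v].astype(float); d=np.gradient(row)
    p=[u for u in range(195,325) if abs(d[u])>8 and abs(d[u])==abs(d[u-2:u+3]).max()]
    print(v,[(u,int(d[u]),T[v,u].round(1).tolist()) for u in p])
```

```text
{'clock': 11.1, 'joints': [0.305, 0.186, 1.839, -0.0, 1.116, 1.98], 'eef_pos': [430.352, 173.804, 231.455], 'eef_rot': [-3.142, -0.0, -0.105], 'wrist_force': [0.012, 0.052, -3.17], 'moment': [0.05, -0.09, 0.0], 'finger_gap': 44.126}
6246 [506.9 165.6] [46.4 77.6] 84.21 74.5
bay in tool [ 76.77135209   0.25541292 158.53812345]
40 []
60 [(226, -20, [108.5, -23.6, 146.9]), (230, -16, [109.9, -21.7, 157.0]), (290, 15, [109.9, 21.9, 157.3]), (295, 22, [108.5, 24.3, 146.9])]
80 [(227, -22, [95.4, -23.2, 146.5]), (231, -12, [96.3, -21.4, 157.9]), (290, 12, [96.2, 22.3, 157.6]), (295, 21, [95.4, 24.7, 146.1])]
100 [(227, -18, [81.9, -23.7, 147.4]), (228, -18, [81.9, -23.0, 147.3]), (232, -13, [82.1, -21.0, 158.4]), (289, 13, [82.1, 21.9, 157.6]), (294, 22, [81.9, 24.4, 146.4])]
120 [(228, -22, [67.9, -23.4, 147.1]), (232, -15, [67.4, -21.4, 158.4]), (289, 13, [67.4, 22.3, 157.4]), (294, 19, [67.9, 24.9, 146.2])]
140 [(229, -22, [53.3, -23.1, 147.8]), (233, -12, [52.1, -21.0, 158.3]), (288, 11, [52.2, 21.9, 157.3]), (292, 20, [53.3, 24.0, 147.6]), (293, 20, [53.5, 24.5, 145.8])]
240 [(196, -22, [8.4, -34.7, 69.2]), (216, -28, [7.3, -24.3, 71.5]), (220, 20, [6.8, -22.2, 72.7]), (231, -9, [7.2, -16.1, 71.7]), (232, -9, [7.6, -15.4, 71.0]), (286, 10, [7.1, 14.2, 72.0]), (298, -21, [6.3, 21.0, 73.8]), (301, 30, [7.0, 22.5, 72.2]), (321, 20, [8.2, 33.0, 69.8])]
250 [(213, -29, [7.1, -24.2, 59.9]), (220, 24, [-0.5, -22.8, 75.1]), (298, -22, [1.1, 21.0, 72.0]), (304, 28, [7.3, 22.3, 59.6]), (305, 28, [8.2, 22.5, 57.8])]
262 [(209, -28, [7.1, -24.3, 47.5]), (220, 23, [-7.7, -23.0, 74.4]), (229, 31, [-8.1, -17.9, 75.2]), (289, -29, [-8.6, 16.7, 76.0]), (297, -24, [-7.5, 21.0, 74.0]), (308, 29, [7.5, 22.4, 46.8])]
```

View pics/g.png

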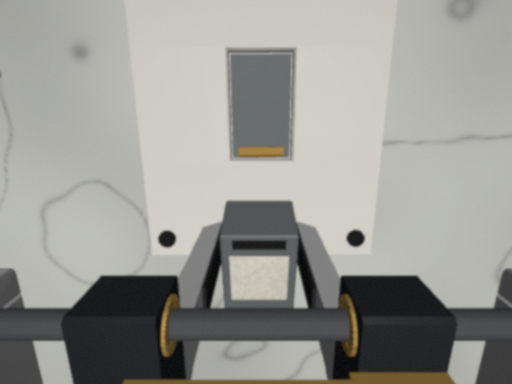

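Against the same camera, the bay centre lies about +1.2 mm in tool y relative to the pack. In picture g the bay is at columns 227–295, and the pack and fingers are centred near column 258. Now move over the bay and down to just above the rim.

>>> {"method": "drive_tool", "body": {"rows": [{"offset": [10, 0.6, 0], "spin": 0, "jaw": 40}, {"offset": [20, 0.6, 0], "spin": 0, "jaw": 40}, {"offset": [20, 0, 0], "spin": 0, "jaw": 40}, {"offset": [20, 0, 0], "spin": 0, "jaw": 40}, {"offset": [20, 0, 0], "spin": 0, "jaw": 40}, {"offset": [12, 0, 0], "spin": 0, "jaw": 40}, {"offset": [0, 0, 5], "spin": 0, "jaw": 40}, {"offset": [0, 0, 8], "spin": 0, "jaw": 40}, {"offset": [0, 0, 5], "spin": 0, "jaw": 40}, {"offset": [0, 0, 0], "spin": 0, "jaw": 40}, {"offset": [0, 0, 0], "spin": 0, "jaw": 40}]}}

```text
clock: 12.25
eef_pos: [531.3, 162.0, 213.0]
eef_rot: [-3.142, -0.0, -0.105]
wrist_force: [-0.5, 1.0, -2.4]
finger_gap: 43.5
```

Run:
```python
from h import *
show()
c=cam('side'); t=cam('top')
a=cv2.resize(c['color'][180:270,200:310],(550,450),interpolation=2); b=cv2.resize(t['color'][140:240,170:250],(240,300),interpolation=2)
o=np.zeros((450,800,3),np.uint8); o[:,:550]=a; o[:300,555:795]=b; cv2.imwrite('pics/h.png',o)
```

```text
{'clock': 12.25, 'joints': [0.23, 0.401, 1.604, -0.0, 1.137, 1.906], 'eef_pos': [531.26, 161.967, 213.044], 'eef_rot': [-3.142, -0.0, -0.105], 'wrist_force': [-0.458, 1.02, -2.355], 'moment': [0.002, -0.062, -0.069], 'finger_gap': 43.472}
```

View pics/h.png

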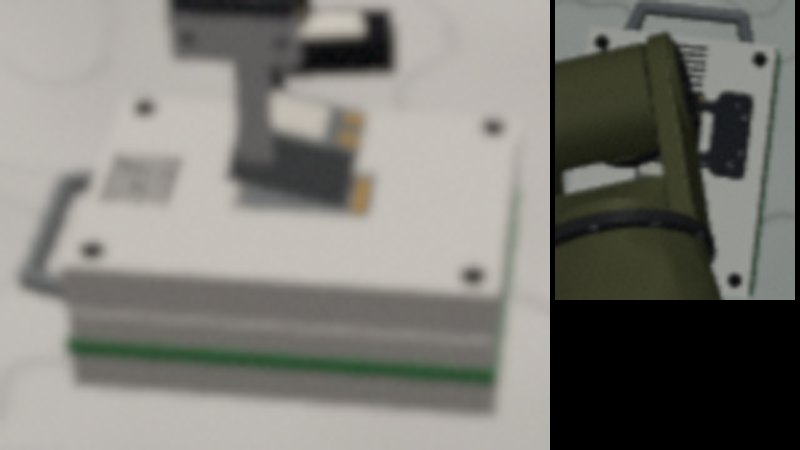

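The side crop shows the tilted pack over the bay, with its pad end at (350,170) just ahead of the brass bar at (360,195). I'll lower it in small steps.

>>> {"method": "drive_tool", "body": {"rows": [{"offset": [0, 0, 1.5], "spin": 0, "jaw": 40}, {"offset": [0, 0, 1.5], "spin": 0, "jaw": 40}, {"offset": [0, 0, 1], "spin": 0, "jaw": 40}, {"offset": [0, 0, 0], "spin": 0, "jaw": 40}, {"offset": [0, 0, 0], "spin": 0, "jaw": 40}]}}

```text
clock: 12.85
eef_pos: [531.5, 161.9, 208.9]
eef_rot: [3.142, 0.0, -0.105]
wrist_force: [-0.2, 0.3, -3.4]
finger_gap: 43.8
```

>>> {"method": "drive_tool", "body": {"rows": [{"offset": [0, 0, 1], "spin": 0, "jaw": 40}, {"offset": [0, 0, 1], "spin": 0, "jaw": 40}, {"offset": [0, 0, 1], "spin": 0, "jaw": 40}, {"offset": [0, 0, 0], "spin": 0, "jaw": 40}, {"offset": [0, 0, 0], "spin": 0, "jaw": 40}]}}

```text
clock: 13.35
eef_pos: [531.5, 161.9, 205.9]
eef_rot: [3.142, 0.0, -0.105]
wrist_force: [-0.2, -0.4, -2.6]
finger_gap: 44.0
```

>>> {"method": "drive_tool", "body": {"rows": [{"offset": [0, 0, 1], "spin": 0, "jaw": 40}, {"offset": [0, 0, 1], "spin": 0, "jaw": 40}, {"offset": [0, 0, 1], "spin": 0, "jaw": 40}, {"offset": [0, 0, 1], "spin": 0, "jaw": 40}, {"offset": [0, 0, 0], "spin": 0, "jaw": 40}, {"offset": [0, 0, 0], "spin": 0, "jaw": 40}]}}

```text
clock: 13.95
eef_pos: [531.5, 161.8, 201.9]
eef_rot: [3.142, 0.0, -0.105]
wrist_force: [0.0, -0.0, -3.8]
finger_gap: 44.1
```

>>> {"method": "drive_tool", "body": {"rows": [{"offset": [0, 0, 1], "spin": 0, "jaw": 40}, {"offset": [0, 0, 1], "spin": 0, "jaw": 40}, {"offset": [0, 0, 0], "spin": 0, "jaw": 40}, {"offset": [0, 0, 0], "spin": 0, "jaw": 40}]}}

```text
clock: 14.35
eef_pos: [531.5, 161.8, 199.9]
eef_rot: [3.142, 0.0, -0.105]
wrist_force: [0.3, -0.9, -3.6]
finger_gap: 43.8
```

>>> {"method": "drive_tool", "body": {"rows": [{"offset": [-1, 0, 0.5], "spin": 0, "jaw": 40}, {"offset": [-1, 0, 0], "spin": 0, "jaw": 40}, {"offset": [0, 0, 0], "spin": 0, "jaw": 40}, {"offset": [0, 0, 0], "spin": 0, "jaw": 40}]}}

```text
clock: 14.75
eef_pos: [529.5, 162.1, 199.5]
eef_rot: [-3.142, -0.0, -0.105]
wrist_force: [-0.4, 0.1, -3.8]
finger_gap: 43.8
```

>>> {"method": "drive_tool", "body": {"rows": [{"offset": [-1, 0, 0], "spin": 0, "jaw": 40}, {"offset": [0, 0, 0], "spin": 0, "jaw": 40}, {"offset": [0, 0, 0], "spin": 0, "jaw": 40}]}}

```text
clock: 15.05
eef_pos: [528.8, 162.1, 199.7]
eef_rot: [-3.141, -0.001, -0.105]
wrist_force: [4.2, -0.9, -2.8]
finger_gap: 43.8
```

>>> {"method": "drive_tool", "body": {"rows": [{"offset": [-1, 0, 0], "spin": 0, "jaw": 40}, {"offset": [0, 0, 0], "spin": 0, "jaw": 40}, {"offset": [0, 0, 0], "spin": 0, "jaw": 40}]}}

```text
clock: 15.35
eef_pos: [527.9, 162.2, 199.8]
eef_rot: [-3.141, -0.002, -0.105]
wrist_force: [6.3, -0.5, -2.5]
finger_gap: 43.9
```

The bar is touched and the force is rising as expected (3 N + 3 N/mm). Push on to about 14 N.

>>> {"method": "drive_tool", "body": {"rows": [{"offset": [-1, 0, 0], "spin": 0, "jaw": 40}, {"offset": [0, 0, 0], "spin": 0, "jaw": 40}, {"offset": [0, 0, 0], "spin": 0, "jaw": 40}]}}

```text
clock: 15.65
eef_pos: [527.1, 162.3, 199.9]
eef_rot: [-3.141, -0.002, -0.105]
wrist_force: [8.4, -1.3, -4.0]
finger_gap: 43.5
```

>>> {"method": "drive_tool", "body": {"rows": [{"offset": [-1, 0, 0], "spin": 0, "jaw": 40}, {"offset": [0, 0, 0], "spin": 0, "jaw": 40}, {"offset": [0, 0, 0], "spin": 0, "jaw": 40}]}}

```text
clock: 15.95
eef_pos: [526.4, 162.4, 200.0]
eef_rot: [-3.141, -0.003, -0.106]
wrist_force: [9.0, -1.2, -2.8]
finger_gap: 43.8
```

>>> {"method": "drive_tool", "body": {"rows": [{"offset": [-0.5, 0, 0.5], "spin": 0, "jaw": 40}, {"offset": [0, 0, 0.5], "spin": 0, "jaw": 40}, {"offset": [0, 0, 0], "spin": 0, "jaw": 40}, {"offset": [0, 0, 0], "spin": 0, "jaw": 40}]}}

```text
clock: 16.35
eef_pos: [526.2, 162.4, 199.7]
eef_rot: [-3.141, -0.004, -0.105]
wrist_force: [10.3, -2.2, 1.0]
finger_gap: 43.6
```

```bash
cat >> h.py <<'E'
def tilt():
    show(); w=cam('wrist');T=tooltip_cloud(w)
    v,u=np.mgrid[:384,:512]; sel=(v>243)&(v<300)&(u>235)&(u<282)
    P=T[sel]; P=P[~np.isnan(P[:,0])]; P=P[P[:,2]>65]
    A=np.c_[P[:,:2],np.ones(len(P))]; k=np.linalg.lstsq(A,P[:,2],rcond=None)[0]; print('slope',np.degrees(np.arctan(k[:2])),'top z at x=0',k[2])
    for v in range(200,250,5): print(v,T[v,255:262].mean(0).round(1))
    return w
E
python3 - <<'E'
from h import *
tilt()
E
```

```text
{'clock': 16.35, 'joints': [0.233, 0.406, 1.632, -0.001, 1.1, 1.91], 'eef_pos': [526.174, 162.422, 199.663], 'eef_rot': [-3.141, -0.004, -0.105], 'wrist_force': [10.339, -2.233, 1.036], 'moment': [-0.465, -1.961, 0.08], 'finger_gap': 43.609}
slope [-12.309935     0.07575753] top z at x=0 72.91823430738094
200 [ 18.6  -1.4 109.1]
205 [ 17.2  -1.4 102.8]
210 [15.8 -1.4 97.3]
215 [14.9 -1.4 90.6]
220 [13.6 -1.4 85.7]
225 [12.5 -1.3 80.7]
230 [11.3 -1.3 76.1]
235 [10.3 -1.3 71.5]
240 [ 7.4 -1.3 71.4]
245 [ 4.3 -1.3 71.6]
```

>>> {"method": "drive_tool", "body": {"rows": [{"offset": [-0.6, 0, 0], "spin": 0, "jaw": 40}, {"offset": [-0.6, 0, 0], "spin": 0, "jaw": 40}, {"offset": [0, 0, 0], "spin": 0, "jaw": 40}, {"offset": [0, 0, 0], "spin": 0, "jaw": 40}]}}

```text
clock: 16.8
eef_pos: [525.3, 162.5, 199.8]
eef_rot: [-3.141, -0.006, -0.105]
wrist_force: [11.2, -2.9, 1.2]
finger_gap: 43.5
```

>>> {"method": "drive_tool", "body": {"rows": [{"offset": [-0.5, 0, 0], "spin": 0, "jaw": 40}, {"offset": [-0.5, 0, 0], "spin": 0, "jaw": 40}, {"offset": [0, 0, 0], "spin": 0, "jaw": 40}, {"offset": [0, 0, 0], "spin": 0, "jaw": 40}]}}

```text
clock: 17.2
eef_pos: [524.5, 162.5, 199.9]
eef_rot: [-3.141, -0.006, -0.106]
wrist_force: [12.7, -2.6, 0.6]
finger_gap: 43.9
```

>>> {"method": "drive_tool", "body": {"rows": [{"offset": [0.5, 0, 0.9], "spin": 0, "jaw": 40}, {"offset": [0.7, 0, 0.9], "spin": 0, "jaw": 40}, {"offset": [0, 0, 0], "spin": 0, "jaw": 40}, {"offset": [0, 0, 0], "spin": 0, "jaw": 40}], "force": 20}}

```text
clock: 17.6
eef_pos: [525.5, 162.6, 198.5]
eef_rot: [-3.14, -0.006, -0.106]
wrist_force: [9.9, -1.3, 7.0]
finger_gap: 43.9
```

Run:
```python
from h import *
tilt()
```

```text
{'clock': 17.6, 'joints': [0.234, 0.406, 1.635, -0.001, 1.095, 1.91], 'eef_pos': [525.465, 162.564, 198.504], 'eef_rot': [-3.14, -0.006, -0.106], 'wrist_force': [9.897, -1.265, 6.973], 'moment': [-0.462, -1.647, 0.071], 'finger_gap': 43.899}
slope [-11.54981868   0.14575869] top z at x=0 72.93242609663898
200 [ 18.7  -1.4 108.7]
205 [ 17.4  -1.4 102.2]
210 [16.2 -1.4 96. ]
215 [14.8 -1.4 91. ]
220 [13.9 -1.3 85.1]
225 [nan nan nan]
230 [11.9 -1.3 74.7]
235 [10.4 -1.3 71.4]
240 [ 7.5 -1.3 71.3]
245 [nan nan nan]
```

>>> {"method": "drive_tool", "body": {"rows": [{"offset": [0, 0, 0.7], "spin": 0, "jaw": 40}, {"offset": [0.2, 0, 0.7], "spin": 0, "jaw": 40}, {"offset": [0, 0, 0], "spin": 0, "jaw": 40}, {"offset": [0, 0, 0], "spin": 0, "jaw": 40}], "force": 20}}

```text
clock: 18.05
eef_pos: [525.7, 162.6, 197.2]
eef_rot: [-3.14, -0.006, -0.106]
wrist_force: [9.3, -1.8, 6.9]
finger_gap: 43.8
```

>>> {"method": "drive_tool", "body": {"rows": [{"offset": [0.2, 0, 0.7], "spin": 0, "jaw": 40}, {"offset": [0.2, 0, 0.7], "spin": 0, "jaw": 40}, {"offset": [0, 0, 0], "spin": 0, "jaw": 40}, {"offset": [0, 0, 0], "spin": 0, "jaw": 40}]}}

```text
clock: 18.45
eef_pos: [526.0, 162.5, 196.0]
eef_rot: [-3.14, -0.005, -0.106]
wrist_force: [7.6, -3.3, 10.3]
finger_gap: 44.2
```

Run:
```python
from h import *
tilt()
```

```text
{'clock': 18.45, 'joints': [0.233, 0.41, 1.636, -0.001, 1.091, 1.91], 'eef_pos': [525.972, 162.525, 195.98], 'eef_rot': [-3.14, -0.005, -0.106], 'wrist_force': [7.575, -3.251, 10.324], 'moment': [-0.44, -1.196, 0.047], 'finger_gap': 44.185}
slope [-8.92639068  0.11608198] top z at x=0 72.98547453925575
200 [ 18.5  -1.4 109.5]
205 [ 17.5  -1.4 101.9]
210 [16.5 -1.4 95.3]
215 [15.4 -1.4 89.2]
220 [14.4 -1.4 83.7]
225 [13.6 -1.3 78. ]
230 [12.8 -1.3 72.6]
235 [10.2 -1.3 71.7]
240 [ 7.4 -1.3 71.4]
245 [ 4.1 -1.3 71.9]
```

>>> {"method": "drive_tool", "body": {"rows": [{"offset": [-0.7, 0, 0], "spin": 0, "jaw": 40}, {"offset": [-0.8, 0, 0], "spin": 0, "jaw": 40}, {"offset": [0, 0, 0], "spin": 0, "jaw": 40}, {"offset": [0, 0, 0], "spin": 0, "jaw": 40}]}}

```text
clock: 18.9
eef_pos: [525.3, 162.6, 196.3]
eef_rot: [-3.14, -0.008, -0.106]
wrist_force: [14.7, -2.8, 8.1]
finger_gap: 43.8
```

>>> {"method": "drive_tool", "body": {"rows": [{"offset": [-0.4, 0, 0.4], "spin": 0, "jaw": 40}, {"offset": [0, 0, 0.4], "spin": 0, "jaw": 40}, {"offset": [0, 0, 0], "spin": 0, "jaw": 40}, {"offset": [0, 0, 0], "spin": 0, "jaw": 40}]}}

```text
clock: 19.3
eef_pos: [525.3, 162.6, 196.2]
eef_rot: [-3.14, -0.01, -0.106]
wrist_force: [15.3, -4.0, 13.7]
finger_gap: 43.6
```

>>> {"method": "drive_tool", "body": {"rows": [{"offset": [0, 0, 0], "spin": 0, "jaw": 40}, {"offset": [0, 0, 0], "spin": 0, "jaw": 40}, {"offset": [0, 0, 0], "spin": 0, "jaw": 40}], "force": 14}}

```text
clock: 19.6
eef_pos: [525.2, 162.6, 196.2]
eef_rot: [-3.14, -0.009, -0.106]
wrist_force: [14.2, -4.6, 12.8]
finger_gap: 44.0
```

Run:
```python
from h import *
w=tilt()
c=cam('side')
a=cv2.resize(c['color'][190:250,220:300],(480,360),interpolation=2); b=cv2.resize(w['color'][180:320,190:330],(320,320),interpolation=2)
o=np.zeros((360,800,3),np.uint8); o[:,:480]=a; o[:320,480:]=b; cv2.imwrite('pics/i.png',o)
```

```text
{'clock': 19.6, 'joints': [0.234, 0.407, 1.64, -0.002, 1.086, 1.911], 'eef_pos': [525.206, 162.589, 196.151], 'eef_rot': [-3.14, -0.009, -0.106], 'wrist_force': [14.159, -4.615, 12.782], 'moment': [-0.793, -2.577, 0.046], 'finger_gap': 43.989}
slope [-9.00116999  0.01882707] top z at x=0 72.9327276920705
200 [ 18.7  -1.4 108.8]
205 [ 17.8  -1.4 101.1]
210 [16.6 -1.4 95.1]
215 [15.5 -1.4 89.1]
220 [14.6 -1.3 83.1]
225 [13.8 -1.3 77.6]
230 [13.  -1.3 72.3]
235 [10.3 -1.3 71.5]
240 [ 7.4 -1.3 71.4]
245 [ 4.3 -1.3 71.6]
```

View pics/i.png

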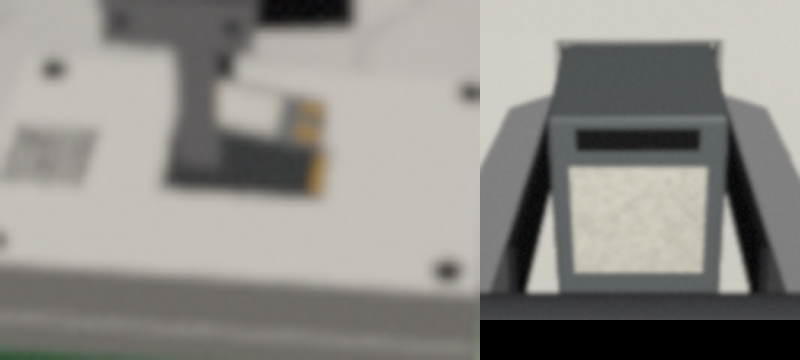

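The pack looks centred between the bay sides: the wrist crop shows its end edge at (557–720,45) with equal slivers of bay. The side crop shows the pad end against the bar. The plain end is at the chamfer, so nudge it slightly toward the bar, then rock down.

>>> {"method": "drive_tool", "body": {"rows": [{"offset": [-0.6, 0, 0], "spin": 0, "jaw": 40}, {"offset": [0, 0, 0.5], "spin": 0, "jaw": 40}, {"offset": [0.3, 0, 0.5], "spin": 0, "jaw": 40}, {"offset": [0, 0, 0], "spin": 0, "jaw": 40}, {"offset": [0, 0, 0], "spin": 0, "jaw": 40}], "force": 14}}

```text
clock: 20.2
eef_pos: [524.5, 162.7, 194.9]
eef_rot: [-3.14, -0.008, -0.106]
wrist_force: [10.9, -4.1, 14.1]
finger_gap: 44.0
```

>>> {"method": "drive_tool", "body": {"rows": [{"offset": [0.4, 0, 0.6], "spin": 0, "jaw": 40}, {"offset": [0.4, 0, 0.6], "spin": 0, "jaw": 40}, {"offset": [0, 0, 0], "spin": 0, "jaw": 40}, {"offset": [0, 0, 0], "spin": 0, "jaw": 40}], "force": 14}}

```text
clock: 20.6
eef_pos: [524.8, 162.7, 193.8]
eef_rot: [-3.14, -0.007, -0.105]
wrist_force: [5.9, -3.2, 17.0]
finger_gap: 43.8
```

Run:
```python
from h import *
w=tilt()
```

```text
{'clock': 20.6, 'joints': [0.234, 0.41, 1.641, -0.001, 1.084, 1.911], 'eef_pos': [524.841, 162.732, 193.763], 'eef_rot': [-3.14, -0.007, -0.105], 'wrist_force': [5.914, -3.174, 17.009], 'moment': [-0.624, -0.907, 0.122], 'finger_gap': 43.849}
slope [-7.28429577  0.14905962] top z at x=0 72.4673448777766
200 [ 19.6  -1.4 105.9]
205 [18.4 -1.4 99.2]
210 [17.4 -1.4 92.5]
215 [16.5 -1.3 86.4]
220 [16.  -1.3 79.6]
225 [15.3 -1.3 73.7]
230 [13.5 -1.3 71. ]
235 [10.5 -1.3 71.2]
240 [ 7.5 -1.3 71.1]
245 [ 3.9 -1.3 72.4]
```

Tilt is about 7°, so the plain end is now below the rim and trapped behind the wall. Continue rocking down.

>>> {"method": "drive_tool", "body": {"rows": [{"offset": [0.5, 0, 0.6], "spin": 0, "jaw": 40}, {"offset": [0.5, 0, 0.6], "spin": 0, "jaw": 40}, {"offset": [0, 0, 0], "spin": 0, "jaw": 40}, {"offset": [0, 0, 0], "spin": 0, "jaw": 40}], "force": 10}}

```text
clock: 21.05
eef_pos: [525.0, 162.7, 191.8]
eef_rot: [-3.14, -0.004, -0.105]
wrist_force: [0.7, -1.6, 14.2]
finger_gap: 44.1
```

>>> {"method": "drive_tool", "body": {"rows": [{"offset": [0.5, 0, 0.6], "spin": 0, "jaw": 40}, {"offset": [0.5, 0, 0.6], "spin": 0, "jaw": 40}, {"offset": [0, 0, 0], "spin": 0, "jaw": 40}, {"offset": [0, 0, 0], "spin": 0, "jaw": 40}], "force": 10}}

```text
clock: 21.45
eef_pos: [525.7, 162.7, 190.4]
eef_rot: [-3.141, -0.003, -0.105]
wrist_force: [-1.8, -1.3, 13.6]
finger_gap: 43.9
```

Run:
```python
from h import *
w=tilt()
```

```text
{'clock': 21.45, 'joints': [0.234, 0.418, 1.639, 0.0, 1.082, 1.91], 'eef_pos': [525.737, 162.682, 190.382], 'eef_rot': [-3.141, -0.003, -0.105], 'wrist_force': [-1.774, -1.289, 13.59], 'moment': [-0.231, 0.27, 0.122], 'finger_gap': 43.928}
slope [-7.28477858  0.18492863] top z at x=0 69.09867835124335
200 [ 19.7  -1.4 105.6]
205 [18.4 -1.4 99.3]
210 [17.5 -1.4 92.3]
215 [16.7 -1.3 85.9]
220 [15.7 -1.3 80.2]
225 [15.3 -1.3 73.7]
230 [14.3 -1.3 69.2]
235 [11.8 -1.3 68.1]
240 [ 9.  -1.3 68. ]
245 [ 6.  -1.3 68.1]
```

The jaws have slipped down the pack and the tilt has stayed near 7°, so the end edge probably hangs on the chamfer. Grip firmer, press toward the bar again, then go down.

>>> {"method": "drive_tool", "body": {"rows": [{"offset": [0, 0, -1], "spin": 0, "jaw": 40}, {"offset": [-0.7, 0, 0], "spin": 0, "jaw": 40}, {"offset": [-0.8, 0, 0], "spin": 0, "jaw": 40}, {"offset": [-0.7, 0, 0], "spin": 0, "jaw": 40}, {"offset": [0, 0, 0], "spin": 0, "jaw": 40}, {"offset": [0, 0, 0], "spin": 0, "jaw": 40}], "force": 25}}

```text
clock: 22.1
eef_pos: [524.8, 162.7, 190.8]
eef_rot: [-3.14, -0.006, -0.106]
wrist_force: [14.7, -1.0, 0.5]
finger_gap: 43.9
```

>>> {"method": "drive_tool", "body": {"rows": [{"offset": [0.1, 0, 0.7], "spin": 0, "jaw": 40}, {"offset": [0.2, 0, 0.7], "spin": 0, "jaw": 40}, {"offset": [0, 0, 0], "spin": 0, "jaw": 40}, {"offset": [0, 0, 0], "spin": 0, "jaw": 40}], "force": 25}}

```text
clock: 22.5
eef_pos: [525.1, 162.6, 190.1]
eef_rot: [-3.14, -0.006, -0.106]
wrist_force: [11.3, -2.4, 9.7]
finger_gap: 43.7
```

>>> {"method": "drive_tool", "body": {"rows": [{"offset": [0.1, 0, 0.7], "spin": 0, "jaw": 40}, {"offset": [0.2, 0, 0.7], "spin": 0, "jaw": 40}, {"offset": [0, 0, 0], "spin": 0, "jaw": 40}, {"offset": [0, 0, 0], "spin": 0, "jaw": 40}]}}

```text
clock: 22.9
eef_pos: [525.2, 162.6, 189.0]
eef_rot: [-3.14, -0.006, -0.106]
wrist_force: [7.5, -2.5, 13.7]
finger_gap: 43.6
```

Run:
```python
from h import *
w=tilt()
```

```text
{'clock': 22.9, 'joints': [0.234, 0.417, 1.643, -0.001, 1.075, 1.911], 'eef_pos': [525.225, 162.635, 188.96], 'eef_rot': [-3.14, -0.006, -0.106], 'wrist_force': [7.467, -2.487, 13.723], 'moment': [-0.461, -1.28, 0.061], 'finger_gap': 43.614}
slope [-5.79140964 -0.0176473 ] top z at x=0 68.9870648780954
200 [ 20.4  -1.4 103.5]
205 [18.5 -1.4 99. ]
210 [17.7 -1.4 91.9]
215 [17.2 -1.4 84.5]
220 [16.3 -1.3 78.7]
225 [15.8 -1.3 72.5]
230 [14.8 -1.3 67.8]
235 [12.  -1.3 67.7]
240 [ 8.8 -1.3 68.3]
245 [ 5.7 -1.3 68.8]
```

>>> {"method": "drive_tool", "body": {"rows": [{"offset": [-0.7, 0, 0], "spin": 0, "jaw": 40}, {"offset": [-0.3, 0, 0.6], "spin": 0, "jaw": 40}, {"offset": [0, 0, 0.7], "spin": 0, "jaw": 40}, {"offset": [0, 0, 0], "spin": 0, "jaw": 40}, {"offset": [0, 0, 0], "spin": 0, "jaw": 40}]}}

```text
clock: 23.45
eef_pos: [524.8, 162.7, 188.4]
eef_rot: [-3.14, -0.008, -0.105]
wrist_force: [11.0, -4.0, 17.5]
finger_gap: 43.7
```

>>> {"method": "drive_tool", "body": {"rows": [{"offset": [0.1, 0, 0.7], "spin": 0, "jaw": 40}, {"offset": [0.2, 0, 0.7], "spin": 0, "jaw": 40}, {"offset": [0, 0, 0], "spin": 0, "jaw": 40}, {"offset": [0, 0, 0], "spin": 0, "jaw": 40}]}}

```text
clock: 23.85
eef_pos: [525.0, 162.7, 187.3]
eef_rot: [-3.14, -0.008, -0.105]
wrist_force: [8.0, -4.8, 20.7]
finger_gap: 43.7
```

Run:
```python
from h import *
w=tilt()
```

```text
{'clock': 23.85, 'joints': [0.234, 0.418, 1.646, -0.001, 1.069, 1.911], 'eef_pos': [524.991, 162.692, 187.275], 'eef_rot': [-3.14, -0.008, -0.105], 'wrist_force': [7.98, -4.809, 20.69], 'moment': [-0.809, -1.158, 0.185], 'finger_gap': 43.655}
slope [-4.38632375  0.00718758] top z at x=0 68.5759258893777
200 [ 21.   -1.4 101.4]
205 [19.  -1.4 97.6]
210 [18.3 -1.4 90.1]
215 [17.6 -1.3 83.4]
220 [17.1 -1.3 76.8]
225 [16.6 -1.3 70.6]
230 [15.  -1.3 67.5]
235 [12.2 -1.3 67.4]
240 [ 9.3 -1.3 67.4]
245 [ 6.  -1.3 68.1]
```

Tilt is 4.4° and the end is well below the rim. I'll let go, then press the plain end down from above with closed fingers, so the tips don't reach the casing.

>>> {"method": "drive_tool", "body": {"rows": [{"offset": [0, 0, -0.5], "spin": 0, "jaw": 46}, {"offset": [0, 0, 0], "spin": 0, "jaw": 56}, {"offset": [0, 0, 0], "spin": 0, "jaw": 60}, {"offset": [0, 0, 0], "spin": 0, "jaw": 60}, {"offset": [0, 0, -10], "spin": 0, "jaw": 60}, {"offset": [0, 0, -20], "spin": 0, "jaw": 60}, {"offset": [0, 0, -20], "spin": 0, "jaw": 60}, {"offset": [0, 0, 0], "spin": 0, "jaw": 30}, {"offset": [0, 0, 0], "spin": 0, "jaw": 0}, {"offset": [0, 0, 0], "spin": 0, "jaw": 0}, {"offset": [0, 0, 0], "spin": 0, "jaw": 0}, {"offset": [0, 0, 0], "spin": 0, "jaw": 0}]}}

```text
clock: 25.1
eef_pos: [522.8, 162.7, 233.8]
eef_rot: [3.141, 0.001, -0.105]
wrist_force: [-0.6, 0.0, -0.9]
finger_gap: 23.2
```

Run:
```python
from h import *
show()
w=cam('wrist');T=tooltip_cloud(w);W=cloud(w)
for v in range(130,300,8): print(v,T[v,225].round(1),W[v,225].round(1))
cv2.imwrite('pics/j.png',w['color'])
```

```text
{'clock': 25.1, 'joints': [0.235, 0.361, 1.608, -0.0, 1.175, 1.911], 'eef_pos': [522.785, 162.722, 233.835], 'eef_rot': [3.141, 0.001, -0.105], 'wrist_force': [-0.615, 0.048, -0.888], 'moment': [0.069, -0.028, 0.007], 'finger_gap': 23.216}
130 [ 60.8 -26.  148.3] [585.9 182.2  85.7]
138 [ 55.  -26.1 147. ] [580.2 182.8  86.9]
146 [ 48.9 -26.4 148.2] [574.2 183.8  85.8]
154 [ 42.9 -26.5 147.9] [568.2 184.6  86. ]
162 [ 36.7 -26.7 148.2] [562.1 185.4  85.8]
170 [ 30.8 -26.8 146.8] [556.2 186.1  87.2]
178 [ 24.2 -27.1 148.2] [549.6 187.1  85.8]
186 [ 17.7 -27.3 148.2] [543.3 188.   85.8]
194 [ 11.6 -27.4 147. ] [537.1 188.7  86.9]
202 [  4.6 -27.7 148.3] [530.2 189.8  85.7]
210 [ -2.2 -28.  148.5] [523.5 190.8  85.4]
218 [ -8.7 -28.1 147.5] [517.1 191.5  86.4]
226 [  8.6 -21.2  88.7] [533.5 182.9 145.3]
234 [  8.5 -20.   77. ] [533.4 181.7 157. ]
242 [  8.9 -18.8  65.7] [533.6 180.4 168.2]
250 [  8.7 -17.8  56.8] [533.3 179.5 177.2]
258 [  8.5 -17.   48.9] [533.  178.7 185.1]
266 [  8.7 -16.1  40.9] [533.2 177.8 193.1]
274 [  9.  -15.3  33.7] [533.4 177.  200.3]
282 [  9.2 -14.6  27.2] [533.5 176.3 206.8]
290 [  9.4 -14.   21.3] [533.6 175.6 212.7]
298 [  6.  -14.1  21. ] [530.3 176.1 213. ]
```

View pics/j.png

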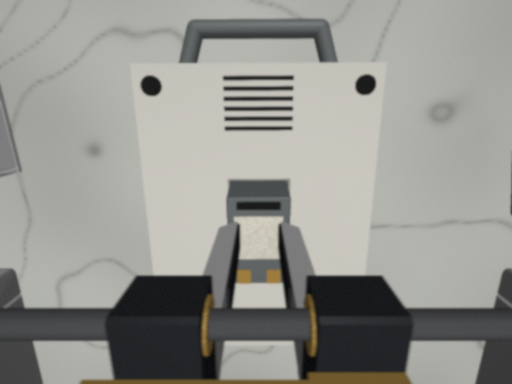

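The view shows the pack in the bay: strip at (258,206), pads at (258,275), and the fingers between them and the camera. Now measure the pack's slope and end position.

Run:
```python
from h import *
w=cam('wrist');T=tooltip_cloud(w);W=cloud(w)
for v in range(178,232,4): print(v,T[v,250:266].mean(0).round(1),W[v,250:266,2].mean().round(1))
v,u=np.mgrid[:384,:512]
for n,sel in(('top',(v>200)&(v<255)&(u>246)&(u<270)),('case',(v>90)&(v<170)&(u>200)&(u<320))):
    P=T[sel];P=P[np.isfinite(P[:,0])]; A=np.c_[P[:,:2],np.ones(len(P))]; k=np.linalg.lstsq(A,P[:,2],rcond=None)[0]; print(n,np.degrees(np.arctan(k[:2])),k[2],len(P))
```

```text
178 [ 24.2  -1.9 147.9] 86.2
182 [ 21.8  -1.9 144.7] 89.4
186 [ 21.1  -1.9 135.6] 98.5
190 [ 20.3  -1.8 127.4] 106.7
194 [ 19.6  -1.8 119.7] 114.4
198 [ 18.2  -1.8 114.6] 119.5
202 [ 15.6  -1.8 114.2] 119.9
206 [ 12.7  -1.8 114.3] 119.8
210 [  9.6  -1.8 114.9] 119.2
214 [  6.6  -1.8 115.1] 119.0
218 [  3.7  -1.8 115. ] 119.1
222 [  0.6  -1.8 115.5] 118.6
226 [ -2.6  -1.8 115.8] 118.3
230 [ -5.6  -1.8 116. ] 118.1
top [-4.9442515   0.08012501] 115.5039809107276 1238
case [-0.17451868  0.05182828] 148.25074659710523 9361
```

>>> {"method": "drive_tool", "body": {"rows": [{"offset": [8, 0, 0], "spin": 0, "jaw": 0}, {"offset": [0, 0, 8], "spin": 0, "jaw": 0}, {"offset": [0, 0, 4], "spin": 0, "jaw": 0}, {"offset": [0, 0, 2], "spin": 0, "jaw": 0}, {"offset": [0, 0, 1], "spin": 0, "jaw": 0}, {"offset": [0, 0, 1], "spin": 0, "jaw": 0}, {"offset": [0, 0, 0], "spin": 0, "jaw": 0}, {"offset": [0, 0, 0], "spin": 0, "jaw": 0}], "force": 5}}

```text
clock: 26.0
eef_pos: [530.9, 161.9, 218.6]
eef_rot: [-3.142, -0.0, -0.105]
wrist_force: [0.7, -0.7, -0.5]
finger_gap: 0.4
```

>>> {"method": "drive_tool", "body": {"rows": [{"offset": [0, 0, 0.7], "spin": 0, "jaw": 0}, {"offset": [0, 0, 0.7], "spin": 0, "jaw": 0}, {"offset": [0, 0, 0.6], "spin": 0, "jaw": 0}, {"offset": [0, 0, 0], "spin": 0, "jaw": 0}, {"offset": [0, 0, 0], "spin": 0, "jaw": 0}]}}

```text
clock: 26.5
eef_pos: [530.9, 161.9, 216.4]
eef_rot: [-3.142, 0.0, -0.105]
wrist_force: [-1.2, 0.2, 0.0]
finger_gap: 0.7
```

>>> {"method": "drive_tool", "body": {"rows": [{"offset": [0, 0, 0.7], "spin": 0, "jaw": 0}, {"offset": [0, 0, 0.7], "spin": 0, "jaw": 0}, {"offset": [0, 0, 0.6], "spin": 0, "jaw": 0}, {"offset": [0, 0, 0], "spin": 0, "jaw": 0}, {"offset": [0, 0, 0], "spin": 0, "jaw": 0}]}}

```text
clock: 27.0
eef_pos: [531.1, 162.0, 215.4]
eef_rot: [-3.141, -0.001, -0.105]
wrist_force: [-2.6, -0.3, 7.9]
finger_gap: 0.2
```

>>> {"method": "drive_tool", "body": {"rows": [{"offset": [0, 0, 0.7], "spin": 0, "jaw": 0}, {"offset": [0, 0, 0.7], "spin": 0, "jaw": 0}, {"offset": [0, 0, 0], "spin": 0, "jaw": 0}, {"offset": [0, 0, 0], "spin": 0, "jaw": 0}]}}

```text
clock: 27.4
eef_pos: [531.5, 162.0, 214.3]
eef_rot: [-3.141, -0.003, -0.105]
wrist_force: [0.7, -0.8, 8.7]
finger_gap: 0.6
```

>>> {"method": "drive_tool", "body": {"rows": [{"offset": [0, 0, 0.7], "spin": 0, "jaw": 0}, {"offset": [0, 0, 0.7], "spin": 0, "jaw": 0}, {"offset": [0, 0, 0.6], "spin": 0, "jaw": 0}, {"offset": [0, 0, 0], "spin": 0, "jaw": 0}, {"offset": [0, 0, 0], "spin": 0, "jaw": 0}]}}

```text
clock: 27.9
eef_pos: [532.2, 161.9, 212.8]
eef_rot: [-3.14, -0.005, -0.106]
wrist_force: [4.4, -1.1, 9.1]
finger_gap: 0.4
```

>>> {"method": "drive_tool", "body": {"rows": [{"offset": [0, 0, 0.7], "spin": 0, "jaw": 0}, {"offset": [0, 0, 0.7], "spin": 0, "jaw": 0}, {"offset": [0, 0, 0], "spin": 0, "jaw": 0}, {"offset": [0, 0, 0], "spin": 0, "jaw": 0}]}}

```text
clock: 28.3
eef_pos: [532.6, 161.8, 211.7]
eef_rot: [-3.14, -0.007, -0.106]
wrist_force: [6.9, -1.5, 9.5]
finger_gap: 0.2
```

>>> {"method": "drive_tool", "body": {"rows": [{"offset": [0.8, 0, 0.7], "spin": 0, "jaw": 0}, {"offset": [0.5, 0, 0.7], "spin": 0, "jaw": 0}, {"offset": [0, 0, 0], "spin": 0, "jaw": 0}, {"offset": [0, 0, 0], "spin": 0, "jaw": 0}]}}

```text
clock: 28.7
eef_pos: [533.6, 161.7, 210.4]
eef_rot: [-3.14, -0.006, -0.106]
wrist_force: [4.8, -2.8, 12.6]
finger_gap: 1.0
```

>>> {"method": "drive_tool", "body": {"rows": [{"offset": [0, 0, 0.7], "spin": 0, "jaw": 0}, {"offset": [0, 0, 0.5], "spin": 0, "jaw": 0}, {"offset": [0, 0, 0], "spin": 0, "jaw": 0}, {"offset": [0, 0, 0], "spin": 0, "jaw": 0}]}}

```text
clock: 29.1
eef_pos: [533.6, 161.7, 210.3]
eef_rot: [-3.14, -0.007, -0.106]
wrist_force: [-1.3, -3.6, 24.3]
finger_gap: 0.6
```

It now stands firm at TCP z 210.3 (tips at 113.3, against an expected 113), so the pack is home. Back off and check.

>>> {"method": "drive_tool", "body": {"rows": [{"offset": [0, 0, -2], "spin": 0, "jaw": 0}, {"offset": [0, 0, -10], "spin": 0, "jaw": 0}, {"offset": [0, 0, -30], "spin": 0, "jaw": 0}, {"offset": [-25, 0, -35], "spin": 0, "jaw": 0}, {"offset": [-30, 0, -25], "spin": 0, "jaw": 0}, {"offset": [-30, 0, -10], "spin": 0, "jaw": 0}, {"offset": [-10, 0, 0], "spin": 0, "jaw": 0}, {"offset": [0, 0, 0], "spin": 0, "jaw": 0}, {"offset": [0, 0, 0], "spin": 0, "jaw": 0}]}}

```text
clock: 30.0
eef_pos: [438.2, 171.7, 318.5]
eef_rot: [3.141, 0.001, -0.105]
wrist_force: [0.1, 0.0, -0.1]
finger_gap: 0.2
```

Run:
```python
from h import *
show()
w=cam('wrist');W=cloud(w); np.save('/tmp/w.npy',W)
r=rect(W,(450,110),(600,220),100,125)
m=(abs(W[...,0]-r[0][0])<25)&(abs(W[...,1]-r[0][1])<15)&(W[...,2]>100)
P=W[m];A=np.c_[P[:,:2],np.ones(len(P))];k=np.linalg.lstsq(A,P[:,2],rcond=None)[0];print('bat slope deg',np.degrees(np.arctan(k[:2])),'z',np.median(P[:,2]))
m=(W[...,2]>80)&(W[...,2]<92)&(abs(W[...,0]-r[0][0])<100)&(abs(W[...,1]-r[0][1])<70)
P=W[m];A=np.c_[P[:,:2],np.ones(len(P))];k=np.linalg.lstsq(A,P[:,2],rcond=None)[0];print('case slope',np.degrees(np.arctan(k[:2])),'z',np.median(P[:,2]))
cv2.imwrite('pics/k.png',w['color'])
t=cam('top')
for n in('adapter','weight','chamber','driver'): print(n,[(q['uv'],q['p']) for q in finder.find_in('top',n)[:1]])
```

```text
{'clock': 30.0, 'joints': [0.296, 0.109, 1.713, -0.0, 1.32, 1.972], 'eef_pos': [438.24, 171.719, 318.532], 'eef_rot': [3.141, 0.001, -0.105], 'wrist_force': [0.106, 0.042, -0.056], 'moment': [0.043, 0.007, -0.017], 'finger_gap': 0.152}
3819 [510.3 165.7] [44.1 70.5] 84.24 114.1
bat slope deg [0.14526167 0.24608146] z 114.23403013352572
case slope [0.00754355 0.06196148] z 85.93949038953374
adapter [([308.4, 195.0], 0.69)]
weight [([354.7, 189.3], 0.48)]
chamber [([112.9, 155.9], 0.67)]
driver [([407.0, 241.6], 0.68)]
```

View pics/k.png

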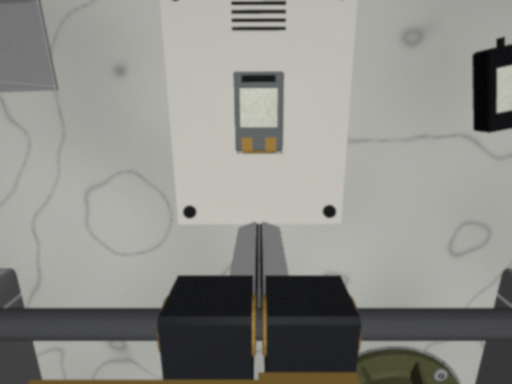

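The picture shows the pack lying flat in the bay at (259,112), pads at the bar end (259,145), with the gripper clear of it.

```bash
python3 -c "
from cell import manip
print(manip.sign_off())"
```

```text
the job is handed in; nothing more can be done
None
```

The battery pack is in the bay, flat and let go, and I handed the job in at about 30 s of the 64 s allowed. The hand-in gives no verdict.

**What I did:**
- I gripped the pack near its plain end and tilted it about 12° with its pad edge on the bench, then lifted it across.
- It went in pad end first and pushed the bar, with at most about 15 N read at the wrist in that direction.
- I rocked it down behind the wall, let go at about 4° tilt, and pressed the plain end home with closed fingers. That press peaked at about 24 N just as it bottomed, above the 20 N stated as harmless and well under the 60 N limit.

**Last checks:**
- **Flatness:** tilt is under 0.3°, and the pack's top is 28.3 mm above the casing (28 expected).
- **Position:** the centre is within about 0.5 mm of home, and its direction matches the bay's.
- **Robot:** the gripper is clear, and wrist force reads about zero.
- **Bystanders:** in the top view the adapter, weight, chamber and driver appear within 3 pixels of where they started, which is within the finder's error.

**What failed or disagreed:**
- My first move call was refused because it lacked a spin value; nothing moved.
- The wrist and top cameras disagreed by 1–3 mm. I aligned the pack using the wrist camera's view of pack and bay together.
- The pack hung at about 7° on the bay's chamfer, and the jaws slipped down it by about 4 mm. A firmer grip and another push toward the bar freed it.
- I did not measure the bar's final force directly; I infer it from the pack's position.

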